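# Turn a soap bar out of a swing-over loaf pan

### The arm

A 6-joint arm with a two-finger parallel gripper is mounted at the origin on the work surface. World frame = base frame: x ahead of the robot, y to its left, z up, the work surface at z = 0. Lengths are in mm, angles in rad, forces in N, time in s.
With the tool pointing down it reaches from about 300 to 775 mm from the base axis. Payload 14.6 kg.
Tool frame: the origin (TCP) lies midway between the tips of the shut fingers; the grasp point (between the pads) lies behind it (manip.grip_depth is the z of the grasp point in the tool frame, in mm); z points along the fingers, y is the line along which they close (so a half turn about z gives the same grasp; the last joint's range is limited). The gripper opens to 94 mm and grips with 3 to 60 N. Pads are 16 mm wide; open, the fingers measure 119 mm over their backs; the gripper's body (75 mm by 177 mm) begins 78 mm behind the grasp point.
Start: joints at [1.048, 0.3, 1.521, -0, 1.321, -0.067], TCP at [242.095, 493.841, 205.446] pointing down, gripper open.
Joint ranges: [-3.03, 3.03], [-0.79, 2.21], [0.23, 2.52], [-1.04, 4.18], [0, 3.07], [-2.55, 2.55]. Speed limits (rad/s): [2.22, 2.22, 2.57, 3.14, 3.14, 3.14].

### API

Orientations are given as [roll, pitch, yaw] about the fixed x, y, z axes, in that order (R = Rz(yaw) Ry(pitch) Rx(roll)).
In Python, from cell import manip gives the robot as it stands.
- The arm moves only by the tool pendant, called as name([rows], argument=value, ...), one row to a line, values as JSON. Schema: {"type":"object","properties":{"offsets":{"type":"array","items":{"type":"array","items":{"type":"array","items":{"type":"number"},"minItems":6,"maxItems":6},"minItems":1,"maxItems":5},"minItems":1,"maxItems":1},"aperture":{"type":"number"},"squeeze":{"type":"number"},"only":{"type":"string"},"quiet":{"type":"boolean"},"lines":{"type":"string"}},"required":["offsets"],"additionalProperties":false}. offsets is a list that holds a single list of rows (three levels of brackets), with 1 to 5 rows, each of 6 numbers: dx, dy, dz in mm, then a rotation vector rx, ry, rz in rad; each row is the pose to reach, as a shift and turn from the pose commanded when the call began, along the tool's axes at that moment; what a row does not reach only later rows make up. A row lasts 1/10 s, in which the tool goes at most 50 mm and 0.15 rad, less where a joint would pass 70% of its speed; a pose out of reach is approached as far as the arm can. aperture is the finger opening in mm, set as the call begins (left out keeps the last). The fingers move at their own pace and stop on an object; squeeze is the grip in N (left out, the last holds). Time passes only in rows, so rows that do not move let the fingers close. The tool returns the time, the measured TCP pose, the force, the opening and the grip force at its end. only (a regular expression) keeps the lines of the reply that match it, lines (a string "A,B") keeps lines A to B, and quiet returns only ok. Input that does not fit is refused with a message, and nothing moves.
- manip.read_state(): the state, without advancing time (a new reading comes with each control period).
- manip.camera(name): name is "side" or "top" or "wrist"; returns (picture, depth): 480x640x3 uint8, red, green, blue; 480x640 float32, mm along the optical axis (not along the pixel's ray), 0 where there is no reading.
- manip.camera_info(name): a dict with "K" (3x3 intrinsics, pixels), "rvec" (rotation vector, rad) and "tvec" (3), from world to camera coordinates, as OpenCV has them; the wrist camera has in their place "mount" (4x4, takes a point from camera to tool coordinates, whose origin is the TCP and whose axes are the flange's). Camera axes: x right, y down, z forward; pixel columns grow to the right and rows downward; lengths in mm; the calibration is good to about 2 mm. A picture is of the moment at which its call begins: read the wrist's pose just before it. camera_info takes no time and is no camera call.
- manip.sign_off(): hands the job in; it is judged then, once.
The state is a dict: "clock": time; "joints": joint angles; "qd": joint speeds; "effort": joint torques, N m; "eef_pos": TCP position; "eef_rot": TCP orientation; "wrist_force": force on the tool from outside, world axes, zero at the start; "moment": the same for the moment, N m; "finger_gap": finger opening in mm; "finger_force": force on a finger pad.
Only numpy, scipy, OpenCV 4.12 (cv2) and the standard library are available. Lean on these libraries where they do the work, as an engineer would, in place of code of your own. Each camera call takes 0.05 s, during which the arm holds its last target. There are 200 camera calls.

### The job

A bar of soap has set in the mini loaf pan on its turn-out stand. Swing the pan by its red handle all the way over so that it lies upside down above the blue tray, with the soap still stuck in it, then tap the yellow pad on its upturned bottom until the soap drops out onto the tray. Swing the empty pan back until it is fully upright again, leaving the soap lying flat in the tray and everything else on the counter where it was.

Things in the scene. Friction and masses are not known exactly. Their poses are not given: they have to be found in the camera images.
- stand: Fixed dark steel stand: 200 x 132 x 6 mm foot plate and two uprights 69 mm tall, at x = +-88 mm, carrying a level hinge 55 mm above the counter. Origin on the counter straight below the middle of the hinge; x axis parallel to the hinge. The pan starts upright on its +y side and swings up and over to its -y side, where the tray is.
- pan (a joint): Swing of the pan about the hinge, rad: 0 = upright (as at the start), pi = turned fully over, mouth down above the tray. Positive about the stand's +x axis (from +y up and over to -y). Stops at both ends; well damped (0.15 N m s/rad): let go, it falls slowly to the nearer end. Lifting it at the handle takes about 3 N.
- pan_hinge (a point): Middle of the hinge, 55 mm above the counter, with the pan's axes: x along the hinge, y towards the handle, z out of the pan's mouth. Aluminium loaf pan, 130 (x) by 66 (y) by 42 mm (z): spans y = 40 to 106 mm, bottom at z = -32 mm, rim at z = +10 mm (its round bead to +12 mm). Springy beads inside the long walls hold the soap in even upside down.
- pan_handle (a point): Centre of the red round handle bar, 12 mm in diameter, parallel to the hinge, at y = 170 mm, z = 0 in the pan's axes (as pan_hinge). 134 mm of bar is free between two 6 mm wide side arms; 58 mm clear between bar and pan wall. Gripped lightly (about 25 N) from above it turns between the finger pads as the pan swings.
- pad_face (a point): Centre of the outer face of the yellow rubber push-out pad in the pan's bottom, 76 mm (x) by 36 mm (y), 8 mm proud of it, at y = 73 mm, z = -40 mm in the pan's axes (as pan_hinge). Faces down while the pan is upright, and straight up, 95 mm above the counter, once the pan is turned over. Pushing in is along +z.
- pad (a joint): How far the pad is pushed into the pan, m: 0 at rest, 0.007 at its stop. It springs back. With the pan upside down, pushing it in by 4 to 7 mm, which takes about 5 to 10 N for a moment (more as a sharp knock), pops the soap past the beads; a touch that stops after 1 or 2 mm does not.
- soap: Orange-brown bar of soap, 120 x 56 x 26 mm (x, y, z), about 170 g, at the start lying in the pan with its long side along the hinge. Origin at the centre of its face next to the pan's bottom; z points out of the pan's mouth.
- tray: Loose blue metal tray, 220 mm (x) by 150 mm (y) outside, walls 18 mm high and 3 mm thick, floor 3 mm thick, lying where the pan's mouth comes down. Origin at the centre of its underside.
- ramekin: Bystander: pale green ceramic ramekin, 84 mm wide, 45 mm high, origin under its centre.
- scoop: Bystander: matte black plastic scoop, cup 60 mm wide and 35 mm high, with a 95 mm handle to its -x side; origin under the cup.
- jar: Bystander: closed glass jar with steel lid, 82 mm wide, 120 mm high, origin under its centre.
- mug: Bystander: white mug, 80 mm wide, 95 mm high, origin under its centre.
- spatula: Bystander: steel spatula with a wooden handle, about 270 mm long, lying on the counter.

How it is judged (in metres and radians):
On the way, in this order (a step that is already met when the one before it is completed fails the run):
1. the pan lies fully turned over (within 0.1 rad) with the soap still in it (value of joint pan above 3.04 rad and z of soap in the frame of pan_hinge below -0.022 m), for 0.2 s.
2. the pad on the upturned bottom is tapped in by 0.8 mm or more (value of joint pad above 0.0008 m and value of joint pan above 2.9 rad).
3. the soap has dropped out of the turned-over pan onto the tray (contact force between soap and tray above 0.4 N and z of soap in the frame of pan_hinge above 0.01 m and value of joint pan above 2.6 rad), for 0.1 s.
At the end, for the whole second after the job is handed in: The pan is upright again (within 0.1 rad) and still, and the soap lies at rest in the tray, flat on its floor (within 14 degrees, not up on a wall) with the face that was next to the pan's bottom on top (value of joint pan below 0.1 rad and velocity of joint pan between -0.05 and 0.05 rad/s and z of soap in the frame of tray below 0.036 m and x of soap in the frame of tray between -0.105 and 0.105 m and y of soap in the frame of tray between -0.072 and 0.072 m and angle between soap's own z axis and vertical above 2.9 rad and contact force between soap and tray above 0.4 N and linear speed of soap below 0.02 m/s); the robot touches nothing.
It fails at once if the tray is pushed more than 30 mm from its place (distance of tray from where it was at the start of the episode above 0.03 m).
It fails at once if a bystander (ramekin, scoop, jar, mug or spatula) is moved more than 30 mm (distance of any of ramekin, scoop, jar, mug, spatula from where it was at the start of the episode above 0.03 m).
It also fails if it takes over 69 s, if anything falls off the work surface, if the arm or the gripper's body presses on something with over 40 N, if the wrist force passes 120 N, or if a joint passes its speed limit or range.

## Working session

There is one attempt and no reset: what is moved stays moved. The work goes in short steps, Python scripts to look and compute and a tool call to move; the robot and the scene stay as the last step left them, time stands still between calls to the robot, and variables do not carry over. Pictures are saved under pics/ and viewed, at most 10 in all, crops included, and the job is handed in when it is done.

```bash
ls; mkdir -p pics
```

Run:
```python
from cell import manip
import cv2,numpy as np
print(manip.read_state(), manip.grip_depth)
for n in ("side","top"):
    p,d=manip.camera(n); cv2.imwrite(f"pics/{n}0.png",p[:,:,::-1]); np.save(f"pics/{n}0.npy",d); np.save(f"pics/{n}0c.npy",p)
    print(manip.camera_info(n))
print(manip.camera_info("wrist"))
```

```text
cell.py
pics
{'clock': 0.0, 'joints': array([ 1.04840707e+00,  3.00468172e-01,  1.52158369e+00,  1.07700167e-05,
        1.32068081e+00, -6.65959782e-02]), 'qd': array([-0.00051782, -0.00018394, -0.00204557,  0.00080303,  0.00066792,
       -0.00070107]), 'effort': array([-9.36757569e-04, -5.31808090e+01, -3.52743566e+01,  7.07876240e-02,
        2.44035391e-02, -1.32166692e-04]), 'eef_pos': array([241.9647729 , 493.62777139, 204.88682783]), 'eef_rot': array([-3.14045585e+00, -8.62735654e-05,  2.68579666e+00]), 'wrist_force': array([ 0.80445781, -1.0824065 ,  0.25273514]), 'moment': array([ 0.00531695, -0.00923558, -0.01290421]), 'finger_force': 0.0, 'finger_gap': 94.14872851953152} -18.8
{'K': array([[546.22992211,   0.        , 316.50807606],
       [  0.        , 546.22992211, 241.23242667],
       [  0.        ,   0.        ,   1.        ]]), 'rvec': array([ 2.13605522, -0.90990434,  0.42830772]), 'tvec': array([-364.80339658,  322.13186261, 1051.35678554])}
{'K': array([[465.53810622,   0.        , 327.77794145],
       [  0.        , 465.53810622, 241.33015081],
       [  0.        ,   0.        ,   1.        ]]), 'rvec': array([ 2.19347409, -2.12802272,  0.1743635 ]), 'tvec': array([   3.09962604,  555.1529937 , 1151.56133779])}
{'K': array([[368.57309338,   0.        , 318.85520184],
       [  0.        , 368.57309338, 239.14595571],
       [  0.        ,   0.        ,   1.        ]]), 'mount': array([[ 7.88098465e-04, -9.65344163e-01, -2.60978976e-01,
         7.61624967e+01],
       [ 9.99999587e-01,  6.42613302e-04,  6.42791774e-04,
        -5.55849062e-01],
       [-4.52806725e-04, -2.60979375e-01,  9.65344271e-01,
        -1.78933849e+02],
       [ 0.00000000e+00,  0.00000000e+00,  0.00000000e+00,
         1.00000000e+00]])}
```
View pics/top0.png

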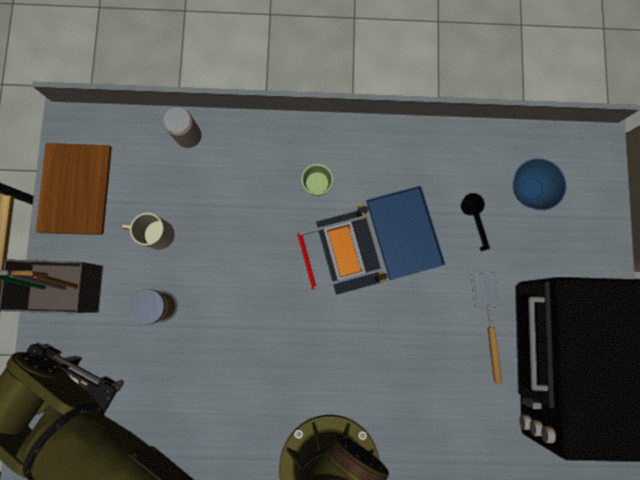

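View pics/side0.png

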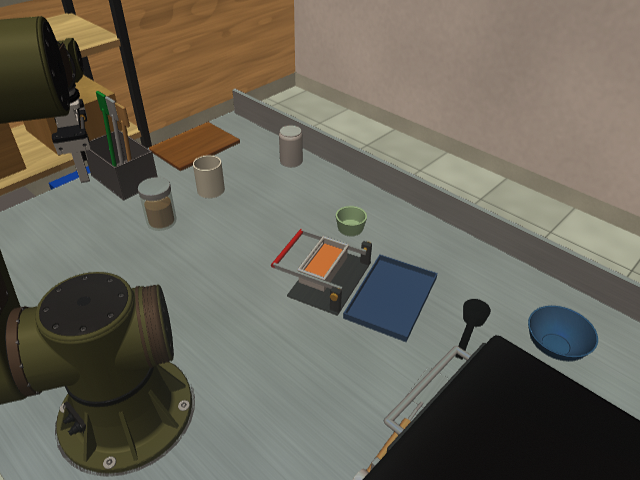

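The top view shows the red handle at about (307,260), the soap at (345,250), the hinge near x≈375 and the tray centred near (405,232). The ramekin is at (317,179), clear of the handle. The side view agrees, with the handle at (287,247).

Create h.py:
```python
import cv2,numpy as np
from cell import manip
from scipy.spatial.transform import Rotation as R
def ray(n,uv,z):
    i=manip.camera_info(n); M=cv2.Rodrigues(i["rvec"])[0]; c=-M.T@i["tvec"]
    d=M.T@np.linalg.inv(i["K"])@np.array([uv[0],uv[1],1.]); return c+d*(z-c[2])/d[2]
def mask(p,lo,hi):
    return cv2.inRange(cv2.cvtColor(p,cv2.COLOR_RGB2HSV),lo,hi)
def big(m):
    return max(cv2.findContours(m,cv2.RETR_EXTERNAL,cv2.CHAIN_APPROX_NONE)[0],key=cv2.contourArea)
def pose():
    s=manip.read_state(); return s["eef_pos"],R.from_euler("xyz",s["eef_rot"])
```

Run:
```python
from h import *
for n in("top","side"):
    p=np.load(f"pics/{n}0c.npy"); print(n)
    for name,lo,hi,z in(("red",(0,200,90),(3,255,255),55),("soap",(6,150,120),(20,255,255),49),("tray",(100,100,40),(115,200,160),18)):
        m=mask(p,lo,hi)
        if n=="top": m[:,460:]=0
        else: m[:,450:]=0; m[:220,:]=0
        c=big(m); r=cv2.minAreaRect(c); b=cv2.boxPoints(r)
        if name=="tray" and n=="side": print(cv2.approxPolyDP(c,8,True).ravel())
        w=np.array([ray(n,q,z) for q in b]); print(name,r,w.mean(0).round(1),[np.linalg.norm(w[i]-w[i-1]).round(1) for i in range(4)])
        e=w[np.argsort(np.linalg.norm(w-np.roll(w,1,0),axis=1))]
        d=max((w[1]-w[0],w[2]-w[1]),key=np.linalg.norm); print("  dir deg",np.degrees(np.arctan2(d[1],d[0])).round(2))
```

```text
top
red ((306.5220642089844, 260.7248229980469), (56.0428581237793, 3.082543134689331), 74.93151092529297) [502.3  72.2  55. ] [np.float64(140.8), np.float64(7.8), np.float64(140.8), np.float64(7.6)]
  dir deg -163.04
soap ((343.9433898925781, 250.8018798828125), (47.11467361450195, 20.87880516052246), 74.05460357666016) [530.8 -21.3  49. ] [np.float64(119.4), np.float64(53.3), np.float64(119.7), np.float64(52.6)]
  dir deg -162.9
tray ((405.3482666015625, 231.89810180664062), (83.00556945800781, 56.811763763427734), 73.68614959716797) [ 590.3 -182.8   18. ] [np.float64(217.4), np.float64(152.3), np.float64(219.2), np.float64(148.9)]
  dir deg -163.82
side
red ((287.8902587890625, 245.73678588867188), (2.683095932006836, 41.22937774658203), 39.61069107055664) [506.   73.8  55. ] [np.float64(7.8), np.float64(132.5), np.float64(8.6), np.float64(131.8)]
  dir deg 16.98
soap ((323.21624755859375, 259.29730224609375), (19.064613342285156, 37.431739807128906), 35.53767776489258) [535.  -16.6  49. ] [np.float64(51.2), np.float64(122.0), np.float64(55.5), np.float64(118.2)]
  dir deg 18.16
[380 259 344 314 404 337 436 273]
tray ((390.33978271484375, 293.6644287109375), (67.45386505126953, 76.97813415527344), 25.820993423461914) [ 588.2 -181.4   18. ] [np.float64(149.5), np.float64(253.5), np.float64(173.6), np.float64(236.0)]
  dir deg 21.76
```

Create go.py:
```python
import sys
from h import *
# go.py x y z : shift in tool axes to TCP target, with tool down and y along hinge normal
t=np.array([float(v) for v in sys.argv[1:4]]); p,r=pose()
yaw=float(sys.argv[4]) if len(sys.argv)>4 else .298
g=R.from_euler("xyz",[np.pi,0,yaw])
print("shift",r.inv().apply(t-p).round(1),"rot",(r.inv()*g).as_rotvec().round(3),"at",p.round(1))
```

```text
(no output)
```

pendant([
  [[-40,-25,0,0,0,0.12],[-80,-50,0,0,0,0.24],[-120,-75,0,0,0,0.36],[-160,-100,0,0,0,0.48],[-200,-125,0,0,0,0.6]],
], aperture=50, squeeze=25)

```text
clock: 0.6
eef_pos: [367.1, 291.8, 205.3]
eef_rot: [-3.141, 0.0, 2.081]
wrist_force: [1.2, -0.0, -0.3]
finger_gap: 57.5
finger_force: 0.0
```

```bash
python3 go.py 503 72.5 130
```

```text
shift [-257.7   11.4   75.3] rot [-0.     0.     1.783] at [367.1 291.8 205.3]
```

pendant([
  [[-40,2,0,0,0,0.14],[-80,4,0,0,0,0.28],[-120,6,0,0,0,0.42],[-160,8,0,0,0,0.56],[-200,10,0,0,0,0.7]],
])

```text
clock: 1.1
eef_pos: [474.4, 122.8, 205.3]
eef_rot: [-3.141, 0.0, 1.38]
wrist_force: [0.6, 0.9, 0.5]
finger_gap: 49.9
finger_force: 0.0
```

```bash
python3 go.py 503 72.5 130
```

```text
shift [-44.   37.7  75.3] rot [-0.     0.     1.082] at [474.4 122.8 205.3]
```

pendant([
  [[-10,8,10,0,0,0.14],[-20,16,25,0,0,0.28],[-30,24,40,0,0,0.42],[-40,32,50,0,0,0.56],[-44,38,60,0,0,0.7]],
])

```text
clock: 1.6
eef_pos: [503.1, 73.4, 144.6]
eef_rot: [-3.141, 0.001, 0.679]
wrist_force: [-0.1, -0.8, 0.9]
finger_gap: 50.0
finger_force: 0.0
```

pendant([
  [[0,0,0,0,0,0.1],[0,0,0,0,0,0.2],[0,0,0,0,0,0.3],[0,0,0,0,0,0.38],[0,0,0,0,0,0.38]],
])

```text
clock: 2.1
eef_pos: [503.0, 74.2, 145.2]
eef_rot: [-3.141, 0.001, 0.305]
wrist_force: [0.1, -0.5, 0.1]
finger_gap: 50.2
finger_force: 0.0
```

```bash
python3 go.py 503 72.5 130
```

Run:
```python
from h import *
m=manip.camera_info("wrist"); p,r=pose()
im,d=manip.camera("wrist"); cv2.imwrite("pics/w1.png",im[:,:,::-1])
c=big(mask(im,(0,180,70),(4,255,255))); rc=cv2.minAreaRect(c); b=cv2.boxPoints(rc); print(rc)
M=m["mount"]; o=p+r.apply(M[:3,3])
w=[]
for q in b:
    v=r.apply(M[:3,:3]@np.linalg.inv(m["K"])@np.array([*q,1.])); w.append(o+v*(55-o[2])/v[2])
w=np.array(w); print(w.round(1),w.mean(0).round(1))
```

```text
shift [-0.5  1.6 15.2] rot [-0.     0.001  0.007] at [503.   74.2 145.2]
((321.9215393066406, 239.01806640625), (15.245843887329102, 188.01715087890625), 0.42757248878479004)
[[428.8  55.1  55. ]
 [570.3  98.1  55. ]
 [573.5  87.8  55. ]
 [432.4  43.3  55. ]] [501.3  71.1  55. ]
```

View pics/w1.png

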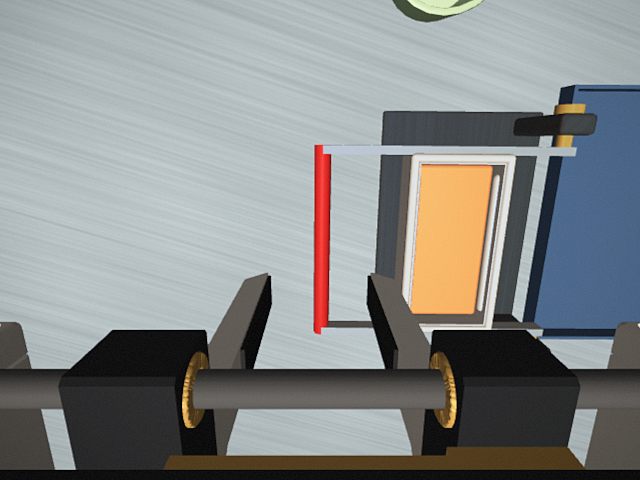

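The wrist view shows the bar at u≈322, v 145–333, centred between the open fingers, and its measured position agrees with the top camera. I'll descend and grip.

pendant([
  [[0,1,25,0,0,0],[0,2,50,0,0,0],[0,2,75,0,0,0],[0,2,95,0,0,0],[0,2,109,0,0,0]],
])

```text
clock: 2.65
eef_pos: [503.2, 72.3, 35.0]
eef_rot: [-3.141, 0.001, 0.308]
wrist_force: [0.2, -0.8, 0.3]
finger_gap: 50.1
finger_force: 0.0
```

pendant([
  [[0,0,0,0,0,0],[0,0,0,0,0,0],[0,0,0,0,0,0],[0,0,0,0,0,0],[0,0,0,0,0,0]],
], aperture=0, squeeze=25)

```text
clock: 3.15
eef_pos: [504.0, 72.3, 37.0]
eef_rot: [3.141, -0.001, 0.306]
wrist_force: [-0.6, -0.1, -0.4]
finger_gap: 13.1
finger_force: 0.0
```

pendant([
  [[0,0,0,0,0,0],[0,0,0,0,0,0],[0,0,0,0,0,0]],
])

```text
clock: 3.45
eef_pos: [504.0, 72.3, 36.9]
eef_rot: [3.141, -0.001, 0.306]
wrist_force: [-1.7, 0.4, 5.9]
finger_gap: 11.3
finger_force: 25.0
```

```bash
python3 go.py 502 72 36.2
```

```text
shift [-2.  -0.3  0.7] rot [ 0.    -0.001  0.008] at [504.   72.3  36.9]
```

pendant([
  [[0,0.5,-13.6,0,0,0],[0,3.4,-33.8,0,0,0],[0,10.3,-58.3,0,0,0],[0,20.8,-81.5,0,0,0],[0,34.7,-102.9,0,0,0]],
])

```text
clock: 3.95
eef_pos: [513.5, 41.0, 140.6]
eef_rot: [-3.138, 0.0, 0.307]
wrist_force: [-2.8, 11.3, 2.5]
finger_gap: 11.2
finger_force: 25.0
```

pendant([
  [[0,17,-19,0,0,0],[0,36.4,-35.4,0,0,0],[0,58,-48.6,0,0,0],[0,81.7,-58.4,0,0,0],[0,106.4,-64.6,0,0,0]],
])

```text
clock: 4.45
eef_pos: [546.1, -62.3, 206.5]
eef_rot: [-3.141, -0.001, 0.307]
wrist_force: [-4.6, 2.1, 2.2]
finger_gap: 11.0
finger_force: 25.0
```

```bash
python3 go.py 502 72 36.2
```

```text
shift [  -1.7 -141.3  170.3] rot [-0.    -0.001  0.009] at [546.1 -62.3 206.5]
```

pendant([
  [[0,25.4,-2.5,0,0,0],[0,50.8,-1,0,0,0],[0,75.8,4,0,0,0],[0,99.6,13,0,0,0],[0,122,25,0,0,0]],
])

```text
clock: 4.95
eef_pos: [582.6, -179.7, 178.9]
eef_rot: [-3.141, 0.001, 0.305]
wrist_force: [-2.2, 2.1, -1.7]
finger_gap: 11.3
finger_force: 25.0
```

pendant([
  [[0,20.2,15.5,0,0,0],[0,37.8,34,0,0,0],[0,52.6,54.7,0,0,0],[0,64,77.4,0,0,0],[0,72,101.6,0,0,0]],
])

```text
clock: 5.45
eef_pos: [604.0, -248.0, 76.2]
eef_rot: [-3.141, 0.001, 0.305]
wrist_force: [-5.0, 6.1, -0.7]
finger_gap: 11.2
finger_force: 25.0
```

```bash
python3 go.py 502 72 36.2
```

```text
shift [  -1.1 -335.8   40.3] rot [-0.001  0.002  0.007] at [ 604.  -248.    76.2]
```

pendant([
  [[0,2,12,0,0,0],[0,4,25,0,0,0],[0,5,35,0,0,0],[0,5,41,0,0,0],[0,5,41,0,0,0]],
])

```text
clock: 5.95
eef_pos: [605.9, -252.0, 36.6]
eef_rot: [-3.142, 0.001, 0.306]
wrist_force: [-5.2, -3.0, 0.7]
finger_gap: 11.3
finger_force: 25.0
```

Run:
```python
from h import *
for n in("top","side"):
    p,d=manip.camera(n); cv2.imwrite(f"pics/{n}1.png",p[:,:,::-1]);
```

```text
(no output)
```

View pics/side1.png

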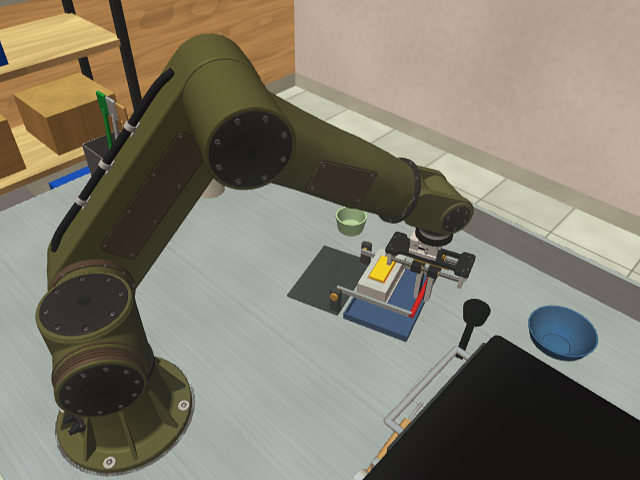

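The pan lies mouth down over the tray, with the yellow pad up at (382,267) and the handle at z≈55. I'll release and rise.

pendant([
  [[0,0,0,0,0,0],[0,0,0,0,0,0],[0,0,0,0,0,0],[0,0,0,0,0,0],[0,0,0,0,0,0]],
], aperture=50)

```text
clock: 6.55
eef_pos: [606.2, -251.9, 36.4]
eef_rot: [3.142, -0.0, 0.306]
wrist_force: [-0.1, 0.0, 0.2]
finger_gap: 47.5
finger_force: 0.0
```

pendant([
  [[0,0,-20,0,0,0],[0,0,-45,0,0,0],[0,0,-70,0,0,0],[0,0,-90,0,0,0],[0,0,-100,0,0,0]],
])

```text
clock: 7.05
eef_pos: [606.7, -252.2, 138.4]
eef_rot: [3.14, -0.002, 0.306]
wrist_force: [-0.8, 0.1, 0.4]
finger_gap: 50.2
finger_force: 0.0
```

pendant([
  [[0,-25,0,0,0,0],[0,-50,0,0,0,0],[0,-75,0,0,0,0],[0,-97,0,0,0,0],[0,-97,0,0,0,0]],
], aperture=0, squeeze=30)

```text
clock: 7.55
eef_pos: [576.4, -157.5, 136.0]
eef_rot: [-3.141, 0.001, 0.308]
wrist_force: [-0.9, -0.8, -0.9]
finger_gap: 13.7
finger_force: 0.0
```

Run:
```python
from h import *
p,r=pose(); print(p)
m=manip.camera_info("wrist"); im,d=manip.camera("wrist"); cv2.imwrite("pics/w2.png",im[:,:,::-1])
M=m["mount"]; o=p+r.apply(M[:3,3])
for z,lo,hi in((95,(20,150,100),(32,255,255)),(55,(0,180,70),(4,255,255))):
    c=big(mask(im,lo,hi)); rc=cv2.minAreaRect(c); w=[]
    for q in cv2.boxPoints(rc):
        v=r.apply(M[:3,:3]@np.linalg.inv(m["K"])@np.array([*q,1.])); w.append(o+v*(z-o[2])/v[2])
    w=np.array(w); print(rc,w.round(1).tolist(),w.mean(0).round(1))
t,_=manip.camera("top"); 
c=big(mask(t,(20,150,100),(32,255,255))[:,:460].copy()); print(cv2.minAreaRect(c), ray("top",cv2.minAreaRect(c)[0],95))
```

```bash
python3 go.py 574.5 -159.8 97
```

```text
[ 576.40976252 -157.49164062  136.02893887]
((322.5, 242.0), (68.0, 57.0), 90.0) [[605.4, -132.6, 95.0], [615.9, -165.4, 95.0], [574.5, -179.6, 95.0], [563.5, -145.1, 95.0]] [ 589.9 -155.7   95. ]
((453.87713623046875, 242.54437255859375), (17.175662994384766, 186.30337524414062), 6.709836959838867) [[535.2, -265.9, 55.0], [670.7, -226.3, 55.0], [673.0, -238.0, 55.0], [537.6, -279.4, 55.0]] [ 604.1 -252.4   55. ]
((363.0, 213.5), (1.0, 2.0), 90.0) [618.68383622 -63.41563279  95.        ]
shift [-2.5 -0.6 39.2] rot [0.    0.    0.008] at [ 577.  -159.6  136.2]
```

View pics/w2.png

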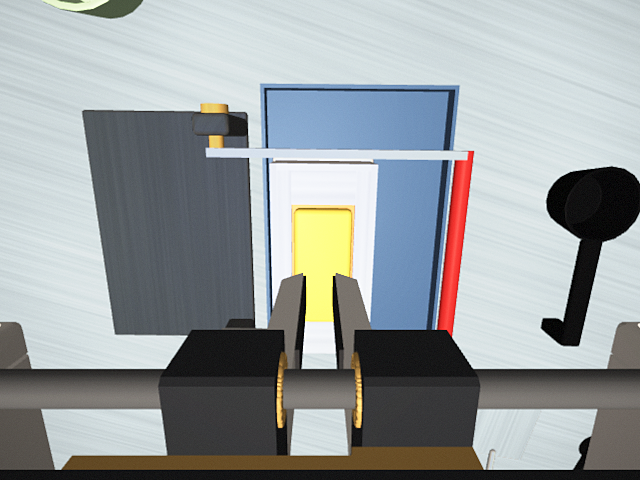

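The wrist view shows the pad at u 292–354, v 205–322, with the closing fingertips centred over it. I'll step down to contact.

pendant([
  [[-1,0,10,0,0,0],[-2,0,20,0,0,0],[-2,0,30,0,0,0],[-2,0,36,0,0,0],[-2,0,36,0,0,0]],
])

```text
clock: 8.15
eef_pos: [574.5, -160.2, 99.0]
eef_rot: [-3.14, 0.002, 0.306]
wrist_force: [-0.5, 0.3, 0.1]
finger_gap: 0.7
finger_force: 0.0
```

pendant([
  [[0,0,2,0,0,0],[0,0,4,0,0,0],[0,0,4,0,0,0]],
])

```text
clock: 8.45
eef_pos: [575.0, -160.1, 96.3]
eef_rot: [3.142, -0.0, 0.306]
wrist_force: [1.1, -0.0, -0.1]
finger_gap: 0.5
finger_force: 0.0
```

pendant([
  [[0,0,3,0,0,0],[0,0,5,0,0,0],[0,0,6,0,0,0],[0,0,6,0,0,0]],
])

```text
clock: 8.85
eef_pos: [575.2, -160.2, 90.4]
eef_rot: [3.141, -0.0, 0.306]
wrist_force: [0.2, -0.4, 3.7]
finger_gap: 0.4
finger_force: 1.3
```

pendant([
  [[0,0,-5,0,0,0],[0,0,-15,0,0,0],[0,0,-30,0,0,0],[0,0,-45,0,0,0],[0,0,-60,0,0,0]],
])

```text
clock: 9.35
eef_pos: [575.2, -160.2, 152.2]
eef_rot: [3.141, -0.001, 0.306]
wrist_force: [0.2, 0.4, 0.0]
finger_gap: 0.4
finger_force: 0.0
```

Run:
```python
from h import *
p,d=manip.camera("side"); cv2.imwrite("pics/s3.png",cv2.resize(p[200:360,270:470,::-1],None,fx=4,fy=3.75)); 
t=mask(p,(6,150,120),(20,255,255)); t[:,:270]=0; t[:,450:]=0; print("orange px",(t[220:]>0).sum())
```

```text
orange px 255
```

View pics/s3.png

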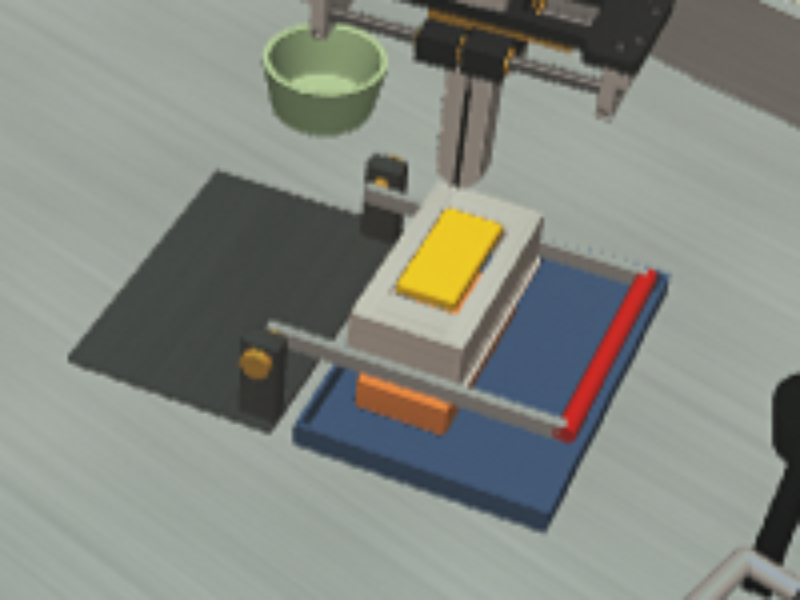

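The soap has dropped. The crop shows the orange bar lying in the tray under the pan at (405,405). I'll return to the handle.

pendant([
  [[0,25,0,0,0,0],[0,50,0,0,0,0],[0,75,0,0,0,0],[0,96,0,0,0,0],[0,96,0,0,0,0]],
], aperture=50, squeeze=25)

```text
clock: 9.9
eef_pos: [603.9, -253.7, 150.3]
eef_rot: [3.141, 0.0, 0.304]
wrist_force: [0.2, 1.0, 0.6]
finger_gap: 37.0
finger_force: 0.0
```

```bash
python3 go.py 605 -252.2 36.5
```

```text
shift [  1.5  -1.2 113.8] rot [0.    0.    0.006] at [ 603.9 -253.7  150.3]
```

pendant([
  [[0,-0.5,15,0,0,0],[1,-1,45,0,0,0],[1,-1,75,0,0,0],[1,-1,100,0,0,0],[1,-1,115,0,0,0]],
])

```text
clock: 10.4
eef_pos: [603.4, -248.8, 32.5]
eef_rot: [-3.139, 0.002, 0.307]
wrist_force: [-0.6, -0.6, 0.2]
finger_gap: 49.9
finger_force: 0.0
```

pendant([
  [[0,0,0,0,0,0],[0,0,0,0,0,0],[0,0,0,0,0,0],[0,0,0,0,0,0],[0,0,0,0,0,0]],
], aperture=0, squeeze=25)

```text
clock: 10.9
eef_pos: [605.0, -251.0, 36.3]
eef_rot: [3.14, -0.001, 0.306]
wrist_force: [7.9, -23.6, -2.1]
finger_gap: 13.3
finger_force: 12.8
```

pendant([
  [[0,0,0,0,0,0],[0,0,0,0,0,0],[0,0,0,0,0,0]],
])

```text
clock: 11.2
eef_pos: [605.4, -252.2, 36.4]
eef_rot: [3.138, -0.002, 0.305]
wrist_force: [3.6, -10.0, -0.8]
finger_gap: 10.9
finger_force: 25.0
```

pendant([
  [[0,-0.5,-13.6,0,0,0],[0,-3.4,-33.8,0,0,0],[0,-10.3,-58.3,0,0,0],[0,-20.8,-81.5,0,0,0],[0,-34.7,-102.9,0,0,0]],
])

```text
clock: 11.7
eef_pos: [595.5, -219.8, 141.5]
eef_rot: [3.135, -0.004, 0.304]
wrist_force: [8.3, -10.3, 5.0]
finger_gap: 11.2
finger_force: 25.0
```

pendant([
  [[0,-17,-19,0,0,0],[0,-36.4,-35.4,0,0,0],[0,-58,-48.6,0,0,0],[0,-81.7,-58.4,0,0,0],[0,-106.4,-64.6,0,0,0]],
])

```text
clock: 12.2
eef_pos: [563.6, -116.3, 206.6]
eef_rot: [3.136, -0.007, 0.305]
wrist_force: [9.2, -1.1, 5.1]
finger_gap: 11.1
finger_force: 25.0
```

pendant([
  [[0,-25.4,-2.5,0,0,0],[0,-50.8,-1,0,0,0],[0,-75.8,4,0,0,0],[0,-99.6,13,0,0,0],[0,-122,25,0,0,0]],
])

```text
clock: 12.7
eef_pos: [526.1, 1.2, 178.8]
eef_rot: [3.14, -0.004, 0.306]
wrist_force: [12.5, -4.9, -10.1]
finger_gap: 11.1
finger_force: 25.0
```

pendant([
  [[0,-20.2,15.5,0,0,0],[0,-37.8,34,0,0,0],[0,-52.6,54.7,0,0,0],[0,-64,77.4,0,0,0],[0,-72,101.6,0,0,0]],
])

```text
clock: 13.2
eef_pos: [504.8, 68.8, 76.4]
eef_rot: [3.139, -0.004, 0.306]
wrist_force: [13.3, -20.7, -5.0]
finger_gap: 11.3
finger_force: 25.0
```

```bash
python3 go.py 503 72.2 36.4
```

```text
shift [-0.9 -3.9 40. ] rot [ 0.003 -0.004  0.008] at [504.8  68.8  76.4]
```

pendant([
  [[0,-2,12,0,0,0],[0,-3,25,0,0,0],[0,-4,35,0,0,0],[0,-4,41,0,0,0],[0,-4,41,0,0,0]],
])

```text
clock: 13.7
eef_pos: [504.8, 72.6, 37.0]
eef_rot: [3.14, -0.006, 0.306]
wrist_force: [7.3, -3.4, 8.0]
finger_gap: 11.6
finger_force: 25.0
```

pendant([
  [[0,0,0,0,0,0],[0,0,0,0,0,0],[0,0,0,0,0,0],[0,0,0,0,0,0],[0,0,0,0,0,0]],
], aperture=50)

```text
clock: 14.2
eef_pos: [502.3, 73.0, 35.1]
eef_rot: [-3.141, 0.0, 0.306]
wrist_force: [-0.4, 0.0, -0.1]
finger_gap: 47.5
finger_force: 0.0
```

pendant([
  [[0,0,-20,0,0,0],[0,0,-45,0,0,0],[0,0,-80,0,0,0],[0,0,-120,0,0,0],[0,0,-150,0,0,0]],
])

```text
clock: 14.7
eef_pos: [502.6, 73.0, 187.6]
eef_rot: [3.141, -0.001, 0.306]
wrist_force: [0.1, 0.2, -0.9]
finger_gap: 50.0
finger_force: 0.0
```

pendant([
  [[0,-30,0,0,0,0],[0,-70,0,0,0,0],[0,-110,0,0,0,0],[0,-140,0,0,0,0],[0,-140,0,0,0,0]],
])

```text
clock: 15.2
eef_pos: [459.2, 209.0, 185.2]
eef_rot: [-3.141, 0.0, 0.309]
wrist_force: [0.3, -0.3, -0.3]
finger_gap: 49.7
finger_force: 0.0
```

pendant([
  [[0,0,0,0,0,0],[0,0,0,0,0,0],[0,0,0,0,0,0]],
])

```text
clock: 15.5
eef_pos: [460.6, 205.6, 185.2]
eef_rot: [3.142, 0.0, 0.305]
wrist_force: [-0.2, -0.2, -0.7]
finger_gap: 49.8
finger_force: 0.0
```

Run:
```python
from h import *
p,d=manip.camera("side"); cv2.imwrite("pics/s4.png",cv2.resize(p[200:360,270:470,::-1],None,fx=4,fy=3.75))
p,d=manip.camera("top")
m=mask(p,(0,200,90),(3,255,255)); m[:,460:]=0; print([ray("top",cv2.minAreaRect(big(m))[0],55)])
```

```text
[array([503.33896174,  72.26759186,  55.        ])]
```

View pics/s4.png

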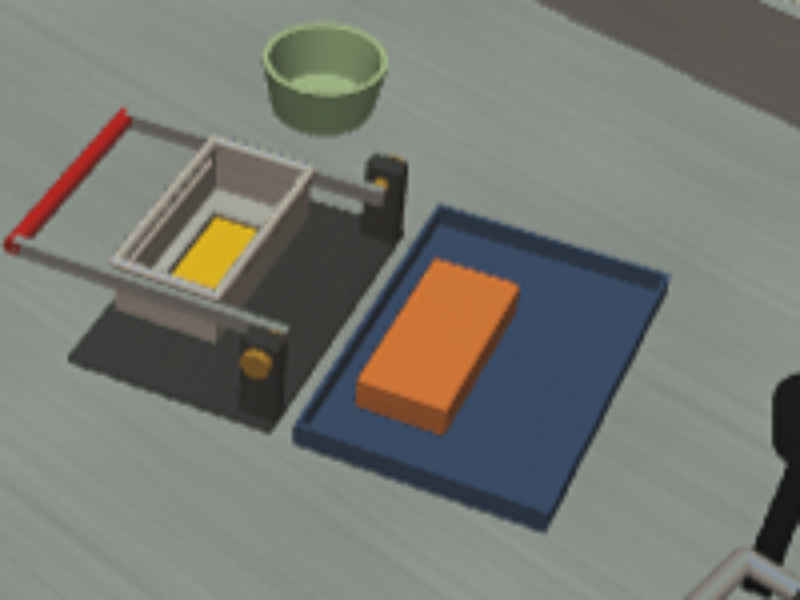

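The empty pan is upright, with its handle at (70,180) where it started. The soap lies flat in the tray at (440,340), and the robot is clear.

```bash
python3 -c "
from cell import manip
print(manip.sign_off())"
```

```text
the job is handed in; nothing more can be done
None
```

The job is handed in at about 15.6 s of the 69 s allowed: the soap lies flat in the tray, the empty pan is upright again, the ramekin and tray look unmoved in the last picture (the other bystanders were not re-measured), and the sign-off returned no verdict.

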